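# Gather the stir bars at the tote's pouring lip

## Robot

A 7-joint arm with a two-finger parallel gripper is mounted at the origin on a cart in front of the work surface, level with it; the furniture and walls round the work are solid. World frame = base frame: x ahead of the robot, y to its left, z up, the work surface at z = 0. Lengths are in m, angles in rad, forces in N, time in s.
With the tool pointing down it reaches from about 0.425 to 0.95 m from the base axis. Payload 4.7 kg.
Tool frame: the origin (TCP) lies midway between the tips of the shut fingers; the grasp point (between the pads) lies ctrl.grip_point_offset behind it (ctrl.grip_point_offset is the distance from the TCP to the grasp point, in m); z points along the fingers, y is the line along which they close (so a half turn about z gives the same grasp; the last joint's range is limited). The gripper opens to 85 mm and grips with 20 to 120 N. Pads are 22 mm wide; open, the fingers measure 114 mm over their backs; the gripper's body (76 mm by 85 mm) begins 54 mm behind the grasp point. The pads swing forward as they close: fully open they stand 13 mm farther back than shut.
Start: joints at [-1.136, 0.469, -0.049, 1.532, 0.024, 1.141, -0.082], TCP at [0.302, 0.604, 0.231] pointing down, gripper open.
Joint ranges: [-2.59, 2.59], [-0.33, 1.99], [-1.39, 1.29], [0.1, 2.45], [-1.04, 4.18], [0.21, 1.99], [-2.66, 2.66]. Speed limits (rad/s): [2.57, 2.57, 3.14, 3.14, 3.14, 3.14, 3.14].

## Interface

Orientations are given as a unit quaternion [w, x, y, z].
In Python, from cell import ctrl gives the robot as it stands. The module is installed in compiled form; this text tells all that it offers.
- The arm moves only by the shell command python3 -m handwheel 'ROWS' [OPENING] [FORCE]. ROWS is JSON, one flat list of numbers, 4 for each row, row after row: the shift along the tool's x, y, z in m, then the turn about the tool's z in degrees. In form: [dx, dy, dz, twist, dx, dy, dz, twist, ...]. A call has 1 to 10 rows; each row is the pose to reach, as a shift and turn from the pose commanded when the call began, along the tool's axes at that moment; what a row does not reach only later rows make up. A row lasts 1/12 s, in which the tool goes at most 41.7 mm and 7.16 degrees, less where a joint would pass 70% of its speed; a pose out of reach is approached as far as the arm can. A call with a gripper value outside its range is refused whole. OPENING is the closure in counts, from 0 (fully open) to 255 (shut), set as the call begins (- or left out, the last holds). The fingers move at their own pace and stop on an object; FORCE is the grip in N (left out, the last holds). Time passes only in rows, so rows that repeat a pose let the fingers close. It gives the time, the measured TCP pose, the force, the opening and the grip force at its end, in the units of the state.
- ctrl.read_state(): the state, without advancing time (a new reading comes with each control period).
- ctrl.camera(name): name is "scene" or "top" or "wrist"; returns a dict with "color" (420x560x3 uint8, red, green, blue), "mtx" (3x3 intrinsics, pixels), "rvec" (rotation vector, rad) and "tvec" (3), from world to camera coordinates, as OpenCV has them. Camera axes: x right, y down, z forward; pixel columns grow to the right and rows downward; lengths in m; the calibration is good to about 2 mm. The wrist camera is an equidistant fisheye: a pixel r from the principal point sees the ray r / f radians off the axis. A picture is of the moment at which its call begins. There is no depth.
- ctrl.job_done(): hands the job in; it is judged then, once.
The state is a dict: "time": time; "q": joint angles; "joint_velocities": joint speeds; "joint_efforts": joint torques, N m; "ee_pos": TCP position; "orientation": TCP orientation; "wrist_force": force on the tool from outside, world axes, zero at the start; "torque": the same for the moment, N m; "width": finger opening in m; "finger_force": force on a finger pad.
Only numpy, scipy, OpenCV 4.12 (cv2) and the standard library are available. Lean on these libraries where they do the work, as an engineer would, in place of code of your own. Each camera call takes 0.05 s, during which the arm holds its last target. There are 200 camera calls.

## Task

Put the stray stir bar from the table into the steel tote with the other three, while the tote still stands on the table. Then lift the tote clear of the table by its handle and tilt it well over, about 35 degrees, towards the corner with the pouring lip, so that all four bars slide together into that corner, and finish holding it there in the air, still and tilted, for a colleague to count them. Spill nothing and leave the other things on the table where they stand.

Things in the scene. Friction and masses are not known exactly. Their poses are not given: they have to be found in the camera images.
- tote: Loose steel pan, 0.3-0.5 kg. Outside 150 mm (its x) by 200 mm (its y), walls 45 mm high, all 3 mm thick. Origin: centre of underside, z up. A rigid arched handle runs along y over x = 0 between the end walls, top 90 mm up, a 66 mm opening each side of it. Pouring lip at the -x, -y corner. Bars slide on the steel at friction about 0.15, into the corner at 30 to 40 degrees of tilt towards it.
- tote_handle (a point): Centre of the handle's grip, on the tote's middle line 81 mm above its underside: a black straight bar with flat sides, 12 mm thick along the tote's x, 110 mm long along the tote's y, 18 mm high. Axes as the tote's.
- lip_corner (a point): Inner bottom corner of the tote at the pouring lip, on the inner floor where the two walls meet. In the tote's frame at x -72, y -97, z 3 mm.
- lip_tip (a point): Outer end of the pouring lip, a 28 mm wide channel at the rim that sticks out diagonally about 25 mm from the full-height corner; the tote's lowest part when tilted that way. In the tote's frame at x -93, y -118, z 45 mm.
- stray_bar: The stray stir bar: white, slim, round-ended, 30 mm long along its y, about 8 mm across x, 10 mm high, 12 g, lying on the table to the left of the tote. Origin: centre of its underside.
- bar_a: A stir bar lying in the tote, 30 mm long along its y, 8 mm across, 10 mm high, 12 g. Origin: centre of its underside.
- bar_b: A slightly smaller stir bar lying in the tote, 25 mm long along its y, 7 mm across, 8 mm high, 12 g. Origin: centre of its underside.
- bar_c: A stir bar lying in the tote, 30 mm long along its y, 8 mm across, 10 mm high, 12 g. Origin: centre of its underside. All three start in the half of the tote on its +x side of the handle.
- hotplate: Hotplate stirrer, fixed, left of the work: its right flank is at about y = 0.15 m and its front at x = 0.43 m; 102 mm high in front, a tall glass apparatus stands on it. Not part of the job.
- vial: Bystander, not part of the job: small glass vial with a black screw cap, 24x24x50 mm, standing. Origin: centre of its underside.
- beaker: Bystander, not part of the job: glass beaker, 54x60x70 mm, standing. Origin: centre of its underside.
- clip: Bystander, not part of the job: green plastic joint clip, a ring with a tab, 28x32x12 mm, lying flat. Origin: centre of its underside.
- stopper: Bystander, not part of the job: white plastic stopper, 40x40x34 mm, standing. Origin: centre of its underside.

How it is judged:
By the outcome, as a careful person would: the job done as asked, in the order asked, and still so for the second after the job is handed in, while the arm keeps its last pose, push and grip.
It also fails if it takes over 54 s, if anything falls off the work surface, if the arm or the gripper's body presses on something with over 40 N, if the wrist force passes 120 N, or if a joint passes its speed limit or range.

## Working session

There is one attempt and no reset: what is moved stays moved. The work goes in short steps, Python scripts to look and compute and a shell command to move; the robot and the scene stay as the last step left them, time stands still between calls to the robot, and variables do not carry over. Pictures are saved under pics/ and viewed, at most 10 in all, crops included, and the job is handed in when it is done.

```bash
mkdir -p pics; cat > h.py <<'E'
import numpy as np,cv2,json
from cell import ctrl
def cam(n,save=None):
    c=ctrl.camera(n)
    if save: cv2.imwrite('pics/'+save,cv2.cvtColor(c['color'],cv2.COLOR_RGB2BGR))
    return c
def ray(c,u,v,fish=False):
    K=np.array(c['mtx']);R=cv2.Rodrigues(np.array(c['rvec'],float))[0];t=np.array(c['tvec'],float).ravel()
    a=np.array([(u-K[0,2])/K[0,0],(v-K[1,2])/K[1,1]])
    if fish:
        r=np.hypot(*a);d=np.r_[a/max(r,1e-9)*np.sin(r),np.cos(r)]
    else: d=np.r_[a,1]
    return -R.T@t,R.T@d
def onz(c,u,v,z,fish=False):
    o,d=ray(c,u,v,fish);return o+d*(z-o[2])/d[2]
E
python3 - <<'E'
from h import *
import pickle
for n in("top","scene"):
    c=cam(n,n+'0.png');pickle.dump(c,open(n+'0.pkl','wb'));o,d=ray(c,280,210);print(n,o,d)
s=ctrl.read_state();print(s,ctrl.grip_point_offset)
E
```

```text
top [ 0.49382959 -0.02469604  1.19635856] [ 0.07309418 -0.00416847 -0.99732287]
scene [ 0.02065565 -0.76346812  1.04163358] [ 0.41732051  0.55602675 -0.71880381]
{'time': 0.1, 'q': array([-1.13586741,  0.46935295, -0.0486173 ,  1.53356175,  0.02413967,
        1.14102957, -0.08230556]), 'joint_velocities': array([ 0.00210614, -0.00286356, -0.00107456, -0.0014343 ,  0.0005626 ,
        0.00141785,  0.00157046]), 'joint_efforts': array([ 1.00182548e-03, -5.11522222e+01, -4.70207166e-02, -2.38392502e+01,
        1.06837528e-02,  4.35062684e-03, -7.90887867e-06]), 'ee_pos': array([0.30172847, 0.60321905, 0.23037712]), 'orientation': array([-1.59505226e-04,  2.29812020e-01,  9.73234636e-01, -8.67700185e-04]), 'wrist_force': array([-0.02245286,  0.45433087, -0.37190275]), 'torque': array([0.01529992, 0.04418926, 0.00342737]), 'finger_force': 0.0, 'width': 0.08515184110528813} 0.0187
```

View pics/top0.png

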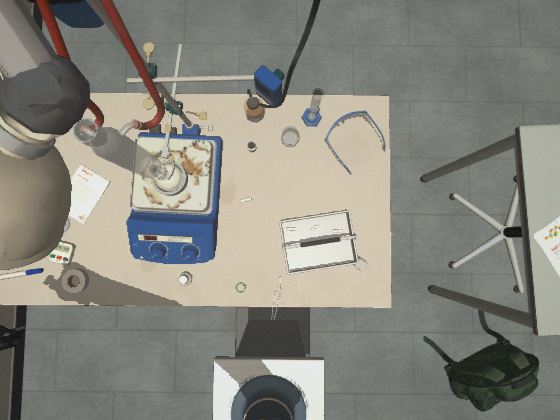

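View pics/scene0.png

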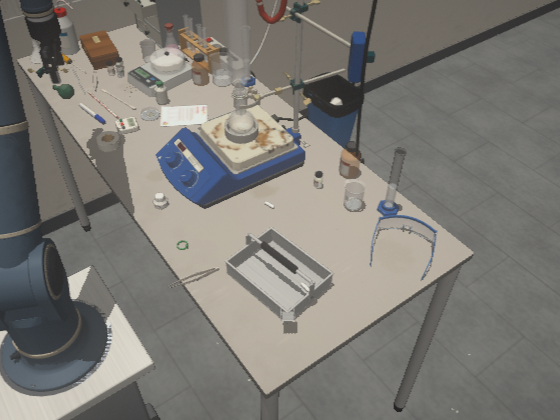

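Top view: the tote is centred near (320,241) with its lip at (362,265) (robot side, right) and a black grip at about (322,240). The stray bar is at (247,199), the vial at (251,146), the beaker at (290,135), the stopper at (185,280) and the clip at (240,287). The scene view agrees.

```bash
python3 - <<'E'
from h import *
import pickle
c=pickle.load(open('top0.pkl','rb'));im=c['color']
g=im.max(2).astype(int)
def blob(m,u0,u1,v0,v1):
    k=np.zeros_like(m,np.uint8);k[v0:v1,u0:u1]=m[v0:v1,u0:u1]
    n,l,s,ce=cv2.connectedComponentsWithStats(k);i=1+np.argmax(s[1:,4])
    p=np.argwhere(l==i)[:,::-1].astype(np.float32);return p,s[i]
def fit(c,p,z):
    w=np.array([onz(c,u,v,z)[:2] for u,v in p]);m=w.mean(0);U,S,V=np.linalg.svd(w-m)
    pr=(w-m)@V[0];return m,V[0],np.degrees(np.arctan2(V[0][1],V[0][0])),np.ptp(pr),np.ptp((w-m)@V[1])
p,s=blob(g<75,295,350,225,255);print('handle',s,fit(c,p,.09))
b=im[185:215,232:265].astype(int);print(np.median(b.reshape(-1,3),0),b.reshape(-1,3).max(0))
p,s=blob((im.min(2)>215),235,262,190,208);print('bar',s,fit(c,p,.008))
c2=pickle.load(open('scene0.pkl','rb'))
p,s=blob((c2['color'].min(2)>205),255,282,195,215);print('bar scene',s,fit(c2,p,.005))
p,s=blob(c2['color'].max(2)<70,245,305,230,285);print('handle scene',s,fit(c2,p,.083))
for n,u,v,z in(('lip',366,269,.045),('c1',279,220,.045),('c2',349,208,.045),('c3',289,274,.045),('stop',185,280,.03),('clip',240,287,.01),('vial',251,146,.05)):print(n,onz(c,u,v,z))
a=cv2.resize(im[180:290,230:385],None,fx=5,fy=5,interpolation=cv2.INTER_CUBIC)
cv2.imwrite('pics/crop1.png',a[:,:,::-1])
E
```

```text
handle [326 238  14   5  29] (array([ 0.49553883, -0.17230842]), array([ 0.14757572, -0.98905076]), np.float64(-81.51353781818825), np.float64(0.03536300809153847), np.float64(0.009566280277366996))
[211. 199. 177.] [233 236 234]
bar [241 199   5   2   6] (array([0.61040262, 0.07866638]), array([-0.26278198,  0.96485524]), np.float64(105.23519951036154), np.float64(0.012079292307172099), np.float64(0.0028559079656896988))
bar scene [265 202   8   5  13] (array([0.61243578, 0.07438231]), array([ 0.27371765, -0.96181009]), np.float64(-74.11439098104724), np.float64(0.023973889724294817), np.float64(0.004585636868316368))
handle scene [288 268   5   3   6] (array([ 0.4892109 , -0.18029836]), array([ 0.36763717, -0.92996931]), np.float64(-68.43003109608371), np.float64(0.010349912117988531), np.float64(0.003596382441351948))
lip [ 0.41408233 -0.27248054  0.045     ]
c1 [ 0.54978311 -0.0269082   0.045     ]
c2 [ 0.58558765 -0.22551331  0.045     ]
c3 [ 0.39844546 -0.05622694  0.045     ]
stop [0.3780036  0.23815782 0.03      ]
clip [0.35730847 0.08379008 0.01      ]
vial [0.76065362 0.05495201 0.05      ]
```

View pics/crop1.png

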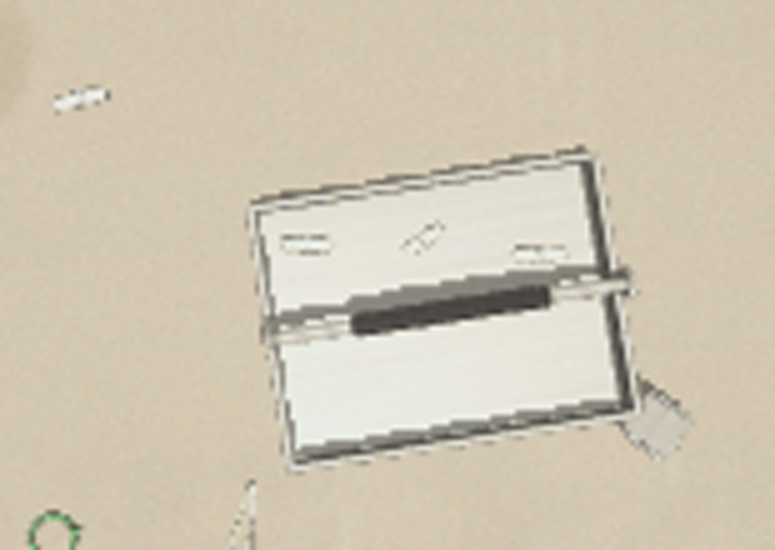

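Crop (5x): tote rim corners at about (250,203), (592,152), (635,410) and (292,467), grip ends at (352,324) and (550,294), stray bar from (55,103) to (110,94). The three bars are in the far half.

```bash
python3 - <<'E'
from h import *
import pickle
from scipy.spatial.transform import Rotation as Ro
c=pickle.load(open('top0.pkl','rb'))
f=lambda x,y,z:onz(c,229.6+x/5,179.6+y/5,z)[:2]
P=[f(*q,.045) for q in((250,203),(592,152),(635,410),(292,467))];print(np.round(P,4),np.mean(P,0))
a=f(352,324,.088);b=f(550,294,.088);print('grip',(a+b)/2,np.linalg.norm(a-b),np.degrees(np.arctan2(*(a-b)[::-1])))
for A,B in((P[0],P[1]),(P[3],P[2])):print('long',np.linalg.norm(A-B),np.degrees(np.arctan2(*(A-B)[::-1])))
a=f(55,103,.005);b=f(110,94,.005);print('bar',(a+b)/2,np.linalg.norm(a-b),np.degrees(np.arctan2(*(a-b)[::-1])))
for n,p in(('A',(305,244)),('B',(424,238)),('C',(540,254))):print(n,f(*p,.01))
c2=pickle.load(open('scene0.pkl','rb'));print('bar scene',onz(c2,268.8,204.8,.005))
s=ctrl.read_state();R=Ro.from_quat(np.roll(s['orientation'],-1)).as_matrix();print(R.round(4))
def to(p): return R.T@(np.array(p)-s['ee_pos'])
print('to bar above',to([.610,.0755,.15]))
E
```

```text
[[ 0.5492 -0.0286]
 [ 0.5799 -0.2226]
 [ 0.4345 -0.2462]
 [ 0.4012 -0.0534]] [ 0.49120334 -0.13771036]
grip [ 0.49044181 -0.13821964] 0.10899129448728057 99.04833478329337
long 0.19643465894934717 98.97203412862314
long 0.19563532220108254 99.80424054290326
bar [0.61185568 0.07031357] 0.032756291233332735 99.84388472360429
A [ 0.52726624 -0.060993  ]
B [ 0.53134444 -0.13038318]
C [ 0.52258872 -0.19805057]
bar scene [0.60960317 0.07129404 0.005     ]
[[-8.944e-01  4.473e-01 -7.000e-04]
 [ 4.473e-01  8.944e-01 -1.600e-03]
 [-1.000e-04 -1.800e-03 -1.000e+00]]
to bar above [-0.51176308 -0.33393859  0.08101095]
```

```bash
cat >> h.py <<'E'
from scipy.spatial.transform import Rotation as Ro
def to(*ps,ang=None):
    """tool-axis shifts to world TCP points; ang: wanted world heading of tool y (deg)"""
    s=ctrl.read_state();R=Ro.from_quat(np.roll(s['orientation'],-1)).as_matrix()
    h=np.degrees(np.arctan2(R[1,1],R[0,1]))
    print('t',round(s['time'],2),'pos',s['ee_pos'].round(4),'h',h.round(2),'zaxis',R[:,2].round(3),'w',round(s['width'],4),'F',s['wrist_force'].round(1),'q',s['q'].round(3))
    for p in ps:print(p,'->',(R.T@(np.array(p)-s['ee_pos'])).round(4))
    if ang is not None:print('twist',round((h-ang+90)%180-90,1))
E
python3 -c "
from h import *
to((.42,.26,.23),(.52,.10,.2),(.611,.071,.1),ang=11)"
```

```text
t 0.1 pos [0.3017 0.6032 0.2304] h 63.43 zaxis [-0.001 -0.002 -1.   ] w 0.0852 F [-0.   0.5 -0.4] q [-1.136  0.469 -0.049  1.534  0.024  1.141 -0.082]
(0.42, 0.26, 0.23) -> [-0.2593 -0.2541  0.0008]
(0.52, 0.1, 0.2) -> [-0.4203 -0.3524  0.031 ]
(0.611, 0.071, 0.1) -> [-0.5147 -0.3374  0.131 ]
twist 52.4
```

```bash
python3 -m handwheel '[-0.26,-0.254,0,26,-0.26,-0.254,0,26,-0.26,-0.254,0,26,-0.26,-0.254,0,26,-0.26,-0.254,0,26,-0.26,-0.254,0,26,-0.26,-0.254,0,26,-0.26,-0.254,0,26,-0.26,-0.254,0,26,-0.26,-0.254,0,26]' 120; python3 -c "
from h import *
to((.52,.10,.2),(.611,.071,.1),ang=11)"
```

```text
time: 0.93
ee_pos: [0.4231, 0.2527, 0.2312]
orientation: [0.001, 0.448, 0.894, -0.001]
wrist_force: [-0.4, -0.1, 0.1]
width: 0.0454
finger_force: 0.0
t 0.93 pos [0.4231 0.2527 0.2312] h 36.78 zaxis [ 0.    -0.003 -1.   ] w 0.0454 F [-0.4 -0.1  0.1] q [-0.781  0.169  0.177  1.963 -0.032  1.014  0.052]
(0.52, 0.1, 0.2) -> [-0.1802 -0.0138  0.0317]
(0.611, 0.071, 0.1) -> [-0.2577  0.0419  0.1318]
twist 25.8
```

```bash
python3 -m handwheel '[-0.18,-0.014,0.03,26,-0.18,-0.014,0.03,26,-0.18,-0.014,0.03,26,-0.18,-0.014,0.03,26,-0.18,-0.014,0.03,26,-0.258,0.042,0.11,26,-0.258,0.042,0.11,26,-0.258,0.042,0.11,26,-0.258,0.042,0.11,26,-0.258,0.042,0.11,26]'; python3 - <<'E'
from h import *
c=cam('wrist','w1.png');to((.611,.071,.04),(.611,.071,.003),ang=11)
cv2.imwrite('pics/w1c.png',cv2.resize(c['color'][:,:,::-1],(800,600)))
R=cv2.Rodrigues(np.array(c['rvec'],float))[0];K=c['mtx'];
def proj(p):
    q=R@np.array(p)+np.array(c['tvec']).ravel();r=np.arctan2(np.hypot(q[0],q[1]),q[2]);a=q[:2]/np.hypot(q[0],q[1])*r
    return a[0]*K[0][0]+K[0][2],a[1]*K[1][1]+K[1][2]
print(proj([.611,.071,.005]))
m=(c['color'].min(2)>215).astype(np.uint8);n,l,s,ce=cv2.connectedComponentsWithStats(m)
for i in range(1,n):
    if s[i,4]>15:print(s[i],ce[i],onz(c,*ce[i],.007,True))
E
```

```text
time: 1.77
ee_pos: [0.6102, 0.0803, 0.1178]
orientation: [-0.002, 0.634, 0.774, -0.003]
wrist_force: [0.2, 0.1, -0.6]
width: 0.0453
finger_force: 0.0
t 1.82 pos [0.6103 0.0812 0.12  ] h 11.42 zaxis [-0.003 -0.    -1.   ] w 0.0454 F [ 0.4  0.1 -0. ] q [-0.44   0.5    0.326  1.802 -0.201  0.875  0.178]
(0.611, 0.071, 0.04) -> [-0.0101 -0.0011  0.08  ]
(0.611, 0.071, 0.003) -> [-0.0101 -0.0009  0.117 ]
twist 0.4
(np.float64(278.32347666978836), np.float64(217.87957354873484))
```

View pics/w1c.png

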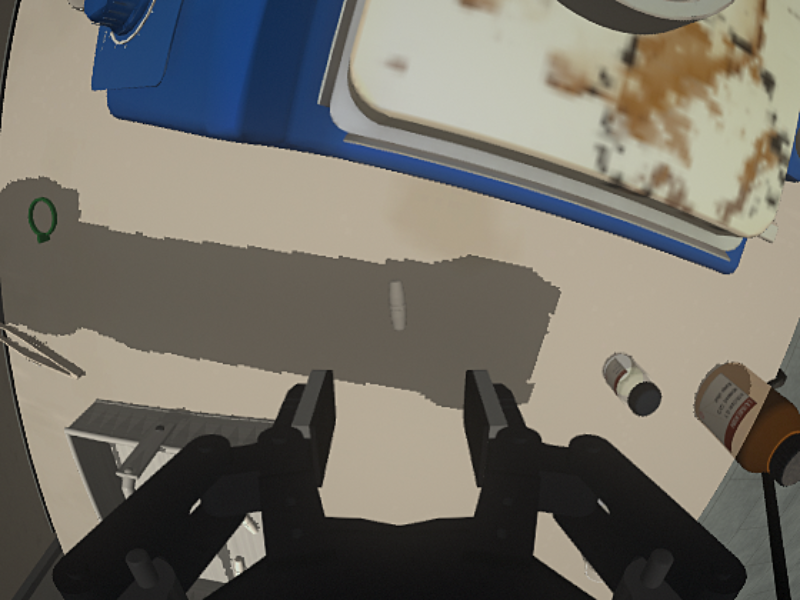

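Wrist view: the stray bar runs from (395,282) to (401,330) in the scaled picture. It lies almost square to the closing line.

```bash
python3 - <<'E'
from h import *
c=cam('wrist')
a,b=[onz(c,x*.7,y*.7,.006,True) for x,y in((395,282),(401,330))]
print(a,b,(a+b)/2,np.linalg.norm(a-b),np.degrees(np.arctan2(*(a-b)[1::-1])));m=(a+b)/2
to((m[0],m[1],.04),(m[0],m[1],.003),ang=np.degrees(np.arctan2(*(a-b)[1::-1]))-90)
E
```

```text
[0.60655824 0.08882457 0.006     ] [0.61579585 0.06048503 0.006     ] [0.61117704 0.0746548  0.006     ] 0.029807089353749983 108.05398820905846
t 1.87 pos [0.6105 0.0817 0.1215] h 11.47 zaxis [-0.001  0.001 -1.   ] w 0.0454 F [-0.1 -0.1  0.9] q [-0.441  0.498  0.326  1.802 -0.201  0.875  0.178]
(np.float64(0.6111770431984195), np.float64(0.07465479939806559), 0.04) -> [-0.0071 -0.0007  0.0815]
(np.float64(0.6111770431984195), np.float64(0.07465479939806559), 0.003) -> [-0.0071 -0.0007  0.1185]
twist -6.6
```

```bash
python3 -m handwheel '[-0.008,0,0.04,-5,-0.008,0,0.08,-5,-0.008,0,0.1,-5,-0.008,0,0.1,-5,-0.008,0,0.1,-5]'; python3 -c "
from h import *
to((.611,.074,.003))"
```

```text
time: 2.28
ee_pos: [0.6123, 0.0741, 0.0227]
orientation: [0.0, 0.598, 0.801, 0.001]
wrist_force: [0.2, 0.1, -0.1]
width: 0.0451
finger_force: 0.0
t 2.28 pos [0.6123 0.0741 0.0227] h 16.49 zaxis [ 0.001  0.001 -1.   ] w 0.0451 F [ 0.2  0.1 -0.1] q [-0.377  0.628  0.26   1.854 -0.241  0.69   0.31 ]
(0.611, 0.074, 0.003) -> [ 0.0002 -0.0013  0.0197]
```

```bash
python3 -m handwheel '[0,0,0.019,0,0,0,0.019,0,0,0,0.019,0]'; python3 -m handwheel '[0,0,0,0,0,0,0,0,0,0,0,0,0,0,0,0,0,0,0,0,0,0,0,0,0,0,0,0,0,0,0,0]' 255 25; python3 -m handwheel '[0,0,-0.05,0,0,0,-0.1,0,0,0,-0.13,0,0,0,-0.13,0,0,0,-0.13,0]'; python3 -c "
from h import *
to((.455,-.130,.15),(.455,-.130,.1),ang=9.2)"
```

```text
time: 2.53
ee_pos: [0.6134, 0.0738, 0.0045]
orientation: [0.001, 0.599, 0.801, 0.001]
wrist_force: [-0.4, -0.1, 0.1]
width: 0.0452
finger_force: 0.0
time: 3.2
ee_pos: [0.6134, 0.0733, 0.0037]
orientation: [0.0, 0.599, 0.801, 0.001]
wrist_force: [-0.8, 0.6, 6.2]
width: 0.0073
finger_force: 27.1
time: 3.62
ee_pos: [0.6149, 0.0732, 0.1361]
orientation: [0.002, 0.599, 0.801, 0.003]
wrist_force: [0.4, 0.2, -1.3]
width: 0.0071
finger_force: 26.3
t 3.62 pos [0.6149 0.0732 0.1361] h 16.42 zaxis [ 0.007  0.002 -1.   ] w 0.0071 F [ 0.4  0.2 -1.3] q [-0.418  0.48   0.315  1.788 -0.185  0.895  0.265]
(0.455, -0.13, 0.15) -> [-0.1497 -0.2107 -0.0154]
(0.455, -0.13, 0.1) -> [-0.1497 -0.2111  0.0346]
twist 7.2
```

```bash
python3 -c "
from h import *
to((.455,-.154,.136),(.455,-.154,.032),ang=-80.8)"; python3 -m handwheel '[-0.15,-0.23,-0.01,97,-0.15,-0.23,-0.01,97,-0.15,-0.23,-0.01,97,-0.15,-0.23,-0.01,97,-0.15,-0.23,-0.01,97,-0.15,-0.23,-0.01,97,-0.15,-0.23,-0.01,97,-0.15,-0.23,-0.01,97,-0.15,-0.23,-0.01,97,-0.15,-0.23,-0.01,97]';python3 -c "
from h import *
to((.455,-.154,.136),(.455,-.154,.032),ang=-80.8)"
```

```text
t 3.62 pos [0.6149 0.0732 0.1361] h 16.42 zaxis [ 0.007  0.002 -1.   ] w 0.0071 F [ 0.4  0.2 -1.3] q [-0.418  0.48   0.315  1.788 -0.185  0.895  0.265]
(0.455, -0.154, 0.136) -> [-0.1727 -0.2176 -0.0015]
(0.455, -0.154, 0.032) -> [-0.1727 -0.2184  0.1025]
twist -82.8
time: 4.45
ee_pos: [0.4327, -0.1361, 0.141]
orientation: [-0.001, 0.955, 0.295, -0.001]
wrist_force: [-0.2, -0.3, -0.3]
width: 0.007
finger_force: 26.3
t 4.45 pos [ 0.4327 -0.1361  0.141 ] h -55.64 zaxis [-0.003  0.    -1.   ] w 0.007 F [-0.2 -0.3 -0.3] q [-0.378  0.26   0.695  2.164 -0.233  0.792 -0.504]
(0.455, -0.154, 0.136) -> [0.0083 0.0274 0.005 ]
(0.455, -0.154, 0.032) -> [0.0085 0.0276 0.109 ]
twist 25.2
```

```bash
python3 -m handwheel '[0.008,0.027,0,25,0.008,0.027,0,25,0.008,0.027,0,25,0.008,0.027,0,25,0.008,0.027,0,25,0.008,0.027,0,25]';python3 -c "
from h import *
to((.455,-.154,.136),(.455,-.154,.032),ang=-80.8)"
```

```text
time: 4.95
ee_pos: [0.4554, -0.1531, 0.1411]
orientation: [-0.0, 0.996, 0.086, -0.001]
wrist_force: [-0.1, -0.2, 0.2]
width: 0.0069
finger_force: 26.3
t 4.95 pos [ 0.4554 -0.1531  0.1411] h -80.08 zaxis [-0.003 -0.    -1.   ] w 0.0069 F [-0.1 -0.2  0.2] q [-0.41   0.33   0.791  2.111 -0.319  0.823 -0.823]
(0.455, -0.154, 0.136) -> [-0.0006  0.0008  0.0051]
(0.455, -0.154, 0.032) -> [-0.0003  0.0008  0.1091]
twist 0.7
```

```bash
python3 -m handwheel '[0,0,0.04,0,0,0,0.08,0,0,0,0.109,0,0,0,0.109,0,0,0,0.109,0,0,0,0.109,0]';python3 -m handwheel '[0,0,0,0,0,0,0,0,0,0,0,0,0,0,0,0,0,0,-0.04,0,0,0,-0.08,0,0,0,-0.12,0,0,0,-0.16,0,0,0,-0.16,0]' 190; python3 - <<'E'
from h import *
c=cam('top');to((.491,-.138,.2))
cv2.imwrite('pics/t2.png',cv2.resize(c['color'][180:290,230:385],None,fx=5,fy=5,interpolation=cv2.INTER_CUBIC)[:,:,::-1])
c=cam('wrist');cv2.imwrite('pics/w2.png',c['color'][:,:,::-1])
E
```

```text
time: 5.45
ee_pos: [0.4571, -0.1541, 0.0344]
orientation: [0.0, 0.996, 0.085, 0.001]
wrist_force: [1.4, -0.4, -0.4]
width: 0.0068
finger_force: 26.3
time: 6.2
ee_pos: [0.4606, -0.1555, 0.2002]
orientation: [0.001, 0.996, 0.085, 0.007]
wrist_force: [1.2, -0.6, 0.1]
width: 0.0221
finger_force: 0.0
t 6.25 pos [ 0.459  -0.1542  0.1973] h -80.16 zaxis [ 0.01   0.001 -1.   ] w 0.0217 F [-0.8  0.6 -0.2] q [-0.492  0.243  0.867  2.055 -0.236  0.932 -0.898]
(0.491, -0.138, 0.2) -> [ 0.0343 -0.0105 -0.0024]
```

View pics/w2.png

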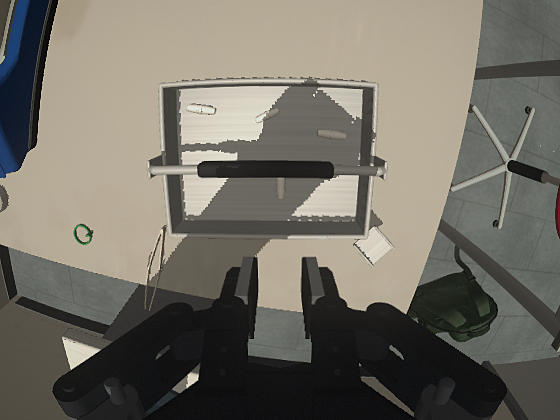

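The wrist view shows the fourth bar in the tote at (281,187), with the other three in the far half. The handwheel can't tilt the tool directly, so I'll test in free air how the arm behaves at its limits.

```bash
python3 -m handwheel '[-0.15,0,0,0,-0.15,0,0,0,-0.15,0,0,0,-0.15,0,0,0,-0.15,0,0,0]' 0;python3 -c "
from h import *
to((.46,-.154,.2))"; python3 -m handwheel '[0,0,-0.5,0,0,0,-0.5,0,0,0,-0.5,0,0,0,-0.5,0,0,0,-0.5,0,0,0,-0.5,0,0,0,-0.5,0]';python3 -c "
from h import *
to((.46,-.154,.2))"
```

```text
time: 6.72
ee_pos: [0.3022, -0.1782, 0.1911]
orientation: [-0.003, 0.996, 0.084, -0.002]
wrist_force: [-0.0, -0.4, -0.5]
width: 0.0806
finger_force: 0.0
t 6.72 pos [ 0.3022 -0.1782  0.1911] h -80.35 zaxis [-0.004  0.007 -1.   ] w 0.0806 F [-0.  -0.4 -0.5] q [-0.546 -0.112  0.928  2.311  0.108  0.907 -1.091]
(0.46, -0.154, 0.2) -> [ 0.1596  0.0025 -0.0094]
time: 7.3
ee_pos: [0.3085, -0.1782, 0.4861]
orientation: [-0.0, 0.996, 0.086, -0.001]
wrist_force: [1.0, -0.8, 0.3]
width: 0.0851
finger_force: 0.0
t 7.3 pos [ 0.3085 -0.1782  0.4861] h -80.13 zaxis [-0.002  0.    -1.   ] w 0.0851 F [ 1.  -0.8  0.3] q [-0.361 -0.307  0.542  1.774  0.157  1.634 -1.228]
(0.46, -0.154, 0.2) -> [0.1539 0.0023 0.2859]
```

Tool still vertical; push further up, and then outward.

```bash
for i in 1; do python3 -m handwheel '[0,0,-0.5,0,0,0,-0.5,0,0,0,-0.5,0,0,0,-0.5,0,0,0,-0.5,0,0,0,-0.5,0,0,0,-0.5,0,0,0,-0.5,0]';python3 -c "
from h import *
to((.46,-.154,.2))";done;  python3 -m handwheel '[0.3,0,-0.2,0,0.3,0,-0.2,0,0.3,0,-0.2,0,0.3,0,-0.2,0,0.3,0,-0.2,0,0.3,0,-0.2,0,0.3,0,-0.2,0]';python3 -c "
from h import *
to((.46,-.154,.2))"
```

```text
time: 7.97
ee_pos: [0.2951, -0.168, 0.6765]
orientation: [0.016, 0.996, 0.084, 0.012]
wrist_force: [-1.1, 0.3, 0.7]
width: 0.0855
finger_force: 0.0
t 7.97 pos [ 0.2951 -0.168   0.6765] h -80.33 zaxis [ 0.027 -0.03  -0.999] w 0.0855 F [-1.1  0.3  0.7] q [ 0.233 -0.185  0.102  1.312  0.042  1.978 -1.05 ]
(0.46, -0.154, 0.2) -> [ 0.1545 -0.0026  0.4802]
time: 8.55
ee_pos: [0.3958, -0.142, 0.7]
orientation: [0.017, 0.996, 0.088, 0.027]
wrist_force: [-1.0, -0.1, -0.2]
width: 0.0853
finger_force: 0.0
t 8.55 pos [ 0.3958 -0.142   0.7   ] h -80.01 zaxis [ 0.056 -0.03  -0.998] w 0.0853 F [-1.  -0.1 -0.2] q [ 0.869 -0.    -0.624  1.096  0.016  1.984 -1.143]
(0.46, -0.154, 0.2) -> [0.0358 0.0033 0.5029]
```

```bash
for i in 1 2; do python3 -m handwheel '[0.5,0,-0.5,0,0.5,0,-0.5,0,0.5,0,-0.5,0,0.5,0,-0.5,0,0.5,0,-0.5,0,0.5,0,-0.5,0,0.5,0,-0.5,0,0.5,0,-0.5,0]';python3 -c "
from h import *
to((.46,-.154,.2))";done
```

```text
time: 9.22
ee_pos: [0.4583, -0.1461, 0.7107]
orientation: [0.021, 0.996, 0.083, 0.038]
wrist_force: [0.5, -1.3, -0.2]
width: 0.0857
finger_force: 0.0
t 9.22 pos [ 0.4583 -0.1461  0.7107] h -80.61 zaxis [ 0.08  -0.035 -0.996] w 0.0857 F [ 0.5 -1.3 -0.2] q [-0.36   0.066  0.651  1.017 -0.032  1.985 -1.131]
(0.46, -0.154, 0.2) -> [-0.037  -0.0164  0.5092]
time: 9.88
ee_pos: [0.5964, -0.0983, 0.7073]
orientation: [0.027, 0.994, 0.083, 0.061]
wrist_force: [-0.7, -0.3, 0.7]
width: 0.0854
finger_force: 0.0
t 9.88 pos [ 0.5964 -0.0983  0.7073] h -80.66 zaxis [ 0.126 -0.043 -0.991] w 0.0854 F [-0.7 -0.3  0.7] q [-0.128  0.304  0.374  0.737 -0.104  1.986 -1.23 ]
(0.46, -0.154, 0.2) -> [-0.2021  0.0008  0.488 ]
```

```bash
python3 -m handwheel '[-0.18,0,0.48,0,-0.18,0,0.48,0,-0.18,0,0.48,0,-0.18,0,0.48,0,-0.18,0,0.48,0,-0.18,0,0.48,0,-0.18,0,0.48,0,-0.18,0,0.48,0,-0.18,0,0.48,0,-0.18,0,0.48,0]';python3 -c "
from h import *
to((.32,-.1,.2))"
```

```text
time: 10.72
ee_pos: [0.5008, -0.1403, 0.3045]
orientation: [0.027, 0.994, 0.083, 0.063]
wrist_force: [0.3, -0.7, 0.0]
width: 0.0857
finger_force: 0.0
t 10.72 pos [ 0.5008 -0.1403  0.3045] h -80.72 zaxis [ 0.129 -0.043 -0.991] w 0.0857 F [ 0.3 -0.7  0. ] q [-0.149  0.075  0.354  1.904 -0.011  1.032 -1.197]
(0.32, -0.1, 0.2) -> [-0.1827 -0.0755  0.0785]
```

```bash
python3 -m handwheel '[-0.3,-0.12,0,0,-0.3,-0.12,0,0,-0.3,-0.12,0,0,-0.3,-0.12,0,0,-0.3,-0.12,0,0,-0.3,-0.12,0,0,-0.3,-0.12,0,0,-0.3,-0.12,0,0]';python3 -c "
from h import *
to((.32,-.1,.2))"
```

```text
time: 11.38
ee_pos: [0.2751, -0.0925, 0.2736]
orientation: [0.026, 0.994, 0.085, 0.063]
wrist_force: [0.4, -0.9, 1.2]
width: 0.0854
finger_force: 0.0
t 11.38 pos [ 0.2751 -0.0925  0.2736] h -80.41 zaxis [ 0.129 -0.041 -0.991] w 0.0854 F [ 0.4 -0.9  1.2] q [ 0.301 -0.33  -0.103  2.309 -0.022  1.026 -1.188]
(0.32, -0.1, 0.2) -> [0.0338 0.0102 0.079 ]
```

```bash
P='from h import *
to()'; python3 -m handwheel '[-0.3,-0.12,0,0,-0.3,-0.12,0,0,-0.3,-0.12,0,0]'>/dev/null; python3 -c "$P";python3 -m handwheel '[-0.3,-0.12,0,0,-0.3,-0.12,0,0]'>/dev/null; python3 -c "$P"; python3 -m handwheel '[-0.3,-0.12,0,0]' >/dev/null; python3 -c "$P"
```

```text
t 11.63 pos [ 0.25   -0.0972  0.2495] h -82.64 zaxis [ 0.098 -0.042 -0.994] w 0.0852 F [-0.8 -0.5 -0. ] q [ 0.521 -0.333 -0.24   2.36  -0.078  1.    -1.111]
t 11.8 pos [ 0.2363 -0.091   0.2333] h -81.93 zaxis [ 0.08  -0.029 -0.996] w 0.0856 F [-1.5  0.5 -0.1] q [ 0.501 -0.333 -0.228  2.399 -0.083  0.984 -1.103]
t 11.88 pos [ 0.2334 -0.0778  0.2243] h -78.98 zaxis [ 0.078 -0.008 -0.997] w 0.0853 F [-0.2  0.3  0.8] q [ 0.549 -0.332 -0.284  2.417 -0.128  0.971 -1.033]
```

```bash
P='from h import *
to()'; python3 -m handwheel '[-0.3,-0.05,0,0,-0.3,-0.05,0,0,-0.3,-0.05,0,0]'>/dev/null; python3 -c "$P";python3 -m handwheel '[-0.3,-0.05,0,0,-0.3,-0.05,0,0,-0.3,-0.05,0,0]'>/dev/null; python3 -c "$P"; python3 -m handwheel '[-0.3,-0.05,0,0,-0.3,-0.05,0,0,-0.3,-0.05,0,0]' >/dev/null; python3 -c "$P"
```

```text
t 12.13 pos [ 0.1943 -0.1177  0.2105] h -81.1 zaxis [ 0.043 -0.006 -0.999] w 0.0856 F [-1.4 -1.7  0.7] q [ 0.846 -0.333 -0.342  2.447 -0.152  0.975 -0.812]
t 12.38 pos [ 0.1489 -0.1598  0.2086] h -79.9 zaxis [ 0.034  0.019 -0.999] w 0.0855 F [ 0.3 -0.6 -0.1] q [ 1.256 -0.333 -0.417  2.446 -0.203  1.004 -0.427]
t 12.63 pos [ 0.0536 -0.2017  0.2106] h -80.23 zaxis [ 0.03   0.031 -0.999] w 0.0855 F [-0.3 -1.1 -0.1] q [ 1.668 -0.333 -0.361  2.445 -0.177  1.039  0.018]
```

```bash
python3 -c "
from h import *
to((.491,-.138,.2),ang=9.2)";python3 -m handwheel '[0.45,0.015,-0.02,-89,0.45,0.015,-0.02,-89,0.45,0.015,-0.02,-89,0.45,0.015,-0.02,-89,0.45,0.015,-0.02,-89,0.45,0.015,-0.02,-89,0.45,0.015,-0.02,-89,0.45,0.015,-0.02,-89,0.45,0.015,-0.02,-89,0.45,0.015,-0.02,-89]'>/dev/null;python3 -c "
from h import *
to((.491,-.138,.2),ang=9.2)"
```

```text
t 12.63 pos [ 0.0536 -0.2017  0.2106] h -80.23 zaxis [ 0.03   0.031 -0.999] w 0.0855 F [-0.3 -1.1 -0.1] q [ 1.668 -0.333 -0.361  2.445 -0.177  1.039  0.018]
(0.491, -0.138, 0.2) -> [0.4412 0.0116 0.0259]
twist -89.4
t 13.47 pos [ 0.4685 -0.1449  0.2424] h -8.44 zaxis [ 0.029  0.034 -0.999] w 0.0852 F [-0.4 -1.4  1.2] q [ 1.08   0.279 -0.99   1.917  0.226  1.053 -0.146]
(0.491, -0.138, 0.2) -> [0.0085 0.0202 0.0432]
twist -17.6
```

```bash
python3 -m handwheel '[0.008,0.022,0.043,-17.6,0.008,0.022,0.08,-17.6,0.008,0.022,0.08,-17.6,0.008,0.022,0.08,-17.6,0.008,0.022,0.08,-17.6]'>/dev/null;python3 - <<'E'
from h import *
c=cam('wrist','w3.png');to((.491,-.138,.064),ang=9.2)
E
```

```text
t 13.93 pos [ 0.4924 -0.138   0.1642] h 8.76 zaxis [ 0.031  0.033 -0.999] w 0.0848 F [ 0.3 -1.2  0.7] q [ 0.991  0.439 -0.981  1.965  0.41   0.933 -0.032]
(0.491, -0.138, 0.064) -> [-0.0026 -0.0049  0.1   ]
twist -0.4
```

View pics/w3.png

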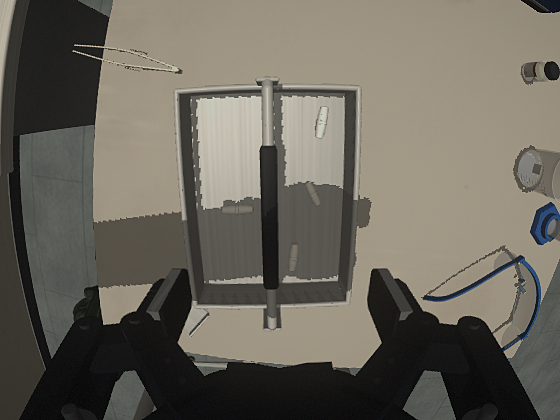

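The wrist view shows the handle nearly square to the closing line, from (268,146) to (271,288). All four bars are inside the tote.

```bash
python3 - <<'E'
from h import *
c=cam('wrist')
a=onz(c,268,146,.09,True);b=onz(c,270.5,288,.09,True);print((a+b)/2,np.linalg.norm(a-b),np.degrees(np.arctan2(*(a-b)[1::-1])))
to(((a+b)/2*[1,1,0]+[0,0,.064]),(.491,-.138,.064),ang=9.2)
E
```

```text
[ 0.48767912 -0.1350511   0.09      ] 0.10740134406659532 99.10947238174502
t 13.98 pos [ 0.4925 -0.1382  0.1647] h 8.76 zaxis [ 0.032  0.032 -0.999] w 0.0852 F [ 0.3 -0.7 -0.3] q [ 0.992  0.438 -0.981  1.964  0.41   0.933 -0.032]
[ 0.48767912 -0.1350511   0.064     ] -> [ 0.0012 -0.0079  0.1005]
(0.491, -0.138, 0.064) -> [-0.0022 -0.0051  0.1006]
twist -0.4
```

```bash
python3 -m handwheel '[0,-0.006,0.03,0,0,-0.006,0.06,0,0,-0.006,0.09,0,0,-0.006,0.1,0,0,-0.006,0.1,0,0,-0.006,0.1,0]' 0; python3 -m handwheel '[0,-0.006,0,0,0,0,0,0,0,0,0,0,0,0,0,0,0,0,0,0,0,0,0,0,0,0,0,0]' 255 110;python3 -c "
from h import *
to()"
```

```text
time: 14.48
ee_pos: [0.4897, -0.1358, 0.0648]
orientation: [0.001, 0.65, 0.759, 0.022]
wrist_force: [-0.1, -1.3, 0.6]
width: 0.0853
finger_force: 0.0
time: 15.07
ee_pos: [0.4888, -0.1358, 0.064]
orientation: [0.001, 0.65, 0.76, 0.021]
wrist_force: [-0.2, -0.8, 5.1]
width: 0.0101
finger_force: 107.4
t 15.07 pos [ 0.4888 -0.1358  0.064 ] h 8.9 zaxis [ 0.029  0.032 -0.999] w 0.0101 F [-0.2 -0.8  5.1] q [ 0.872  0.566 -0.851  2.056  0.576  0.749 -0.173]
```

```bash
python3 -m handwheel '[0,0,-0.02,0,0,0,-0.05,0,0,0,-0.08,0,0,0,-0.11,7,0,0,-0.15,14,0,0,-0.19,21,0,0,-0.22,28,0,0,-0.25,35,0,0,-0.28,42,0,0,-0.3,48]' - 120;python3 -c "
from h import *
to((.8,-.2,.45))"
```

```text
time: 15.9
ee_pos: [0.4797, -0.1453, 0.365]
orientation: [-0.008, 0.904, 0.427, 0.02]
wrist_force: [0.7, -0.1, -4.8]
width: 0.0098
finger_force: 118.5
t 15.9 pos [ 0.4797 -0.1453  0.365 ] h -39.44 zaxis [ 0.03   0.031 -0.999] w 0.0098 F [ 0.7 -0.1 -4.8] q [ 1.047  0.163 -0.914  1.715  0.096  1.302 -0.572]
(0.8, -0.2, 0.45) -> [ 0.1647  0.2824 -0.0769]
```

```bash
python3 -m handwheel '[0.017,0.028,-0.008,3,0.034,0.056,-0.016,6,0.05,0.084,-0.024,9,0.066,0.112,-0.032,12,0.083,0.14,-0.04,15,0.1,0.168,-0.047,18,0.116,0.196,-0.054,21,0.132,0.225,-0.062,24,0.148,0.254,-0.07,24,0.165,0.282,-0.077,24]';python3 - <<'E'
from h import *
to((1.0,-.25,.45))
cam('scene','s2.png')
E
```

```text
time: 16.73
ee_pos: [0.8014, -0.199, 0.4459]
orientation: [-0.012, 0.972, 0.232, 0.016]
wrist_force: [2.0, -1.1, -3.0]
width: 0.0101
finger_force: 118.5
t 16.73 pos [ 0.8014 -0.199   0.4459] h -63.14 zaxis [ 0.026  0.032 -0.999] w 0.0101 F [ 2.  -1.1 -3. ] q [ 0.421  0.772 -0.685  0.625  0.442  1.814 -1.083]
(1.0, -0.25, 0.45) -> [ 0.1543  0.1351 -0.0005]
```

View pics/s2.png

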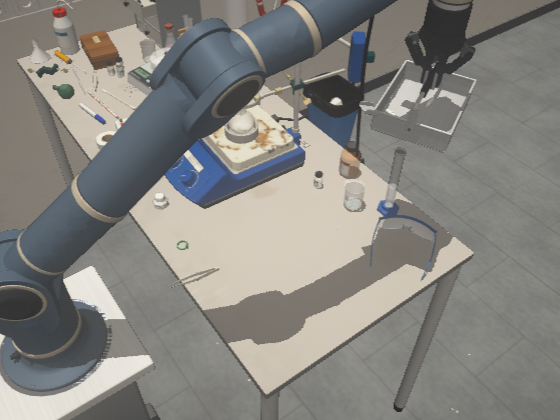

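The tote hangs level in the air with its lip, near (368,107), towards the robot. Next I push outward past the reach limit to tilt it.

```bash
P='from h import *
to()'; python3 -m handwheel '[0.3,0.26,0,0,0.3,0.26,0,0,0.3,0.26,0,0]'>/dev/null; python3 -c "$P";python3 -m handwheel '[0.3,0.26,0,0,0.3,0.26,0,0,0.3,0.26,0,0]'>/dev/null; python3 -c "$P"; python3 -m handwheel '[0.3,0.26,0,0,0.3,0.26,0,0,0.3,0.26,0,0]' >/dev/null; python3 -c "$P"
```

```text
t 17.03 pos [ 0.8474 -0.2272  0.4275] h -65.19 zaxis [ 0.01   0.07  -0.998] w 0.0099 F [-0.4 -2.4 -6.1] q [ 0.283  0.925 -0.287  0.294  0.168  1.935 -0.971]
t 17.28 pos [ 0.864  -0.253   0.4119] h -67.0 zaxis [ 0.026  0.076 -0.997] w 0.0096 F [-0.4 -0.7 -5.1] q [ 0.245  1.016  0.269  0.154 -0.336  1.972 -0.916]
t 17.53 pos [ 0.8712 -0.264   0.4027] h -67.59 zaxis [ 0.038  0.077 -0.996] w 0.0098 F [-0.7 -1.3 -4.2] q [ 0.238  1.066  0.819  0.116 -0.87   1.982 -0.888]
```

```bash
P='from h import *
to()'; for i in 1 2 3 4 5 6; do python3 -m handwheel '[0.2,0.17,-0.25,0]'>/dev/null; done; python3 -c "$P"; for i in 1 2 3 4 5 6; do python3 -m handwheel '[0.2,0.17,-0.1,0]'>/dev/null; done; python3 -c "$P"
```

```text
t 18.03 pos [ 0.8493 -0.2683  0.4976] h -67.67 zaxis [ 0.147  0.049 -0.988] w 0.0101 F [-0.1 -0.1 -3.9] q [ 0.251  0.973  0.99   0.101 -1.043  1.986 -0.879]
t 18.53 pos [ 0.8385 -0.2753  0.5244] h -68.12 zaxis [ 0.174  0.029 -0.984] w 0.0098 F [-0.1  0.  -4.7] q [ 0.258  0.943  1.002  0.102 -1.042  1.986 -0.872]
```

```bash
P='from h import *
to()'; for i in 1 2 3 4 5; do python3 -m handwheel '[0.2,0.17,-0.25,0]'>/dev/null; done; python3 -c "$P"; for i in 1 2 3 4 5; do python3 -m handwheel '[0.2,0.17,-0.4,0]'>/dev/null; done; python3 -c "$P"
```

```text
t 18.95 pos [ 0.8083 -0.2753  0.601 ] h -68.78 zaxis [ 0.256  0.001 -0.967] w 0.0098 F [-0.1  0.  -4.6] q [ 0.265  0.855  1.007  0.101 -1.042  1.986 -0.869]
t 19.37 pos [ 0.7613 -0.2707  0.694 ] h -69.95 zaxis [ 0.358 -0.033 -0.933] w 0.0098 F [-1.  -0.4 -4.6] q [ 0.273  0.743  1.011  0.101 -1.042  1.986 -0.867]
```

```bash
cat >> h.py <<'E'
def tilt():
    s=ctrl.read_state();R=Ro.from_quat(np.roll(s['orientation'],-1))
    G=Ro.from_quat([.65,.76,.021,.001]);T=G.inv()*Ro.from_euler('z',9.1,degrees=True)
    g=-(R*T).as_matrix()[2];print('t',round(s['time'],2),'pos',s['ee_pos'].round(3),'tilt',np.degrees(np.arccos(-g[2])).round(1),'g tote',g.round(3),'dir',np.degrees(np.arctan2(g[1],g[0])).round(1),'q',s['q'].round(2),'w',s['width'].round(4))
E
python3 -c "
from h import *
tilt()"
for i in 1 2 3 4 5; do python3 -m handwheel '[0.2,0.17,-0.4,0]'>/dev/null; done; python3 -c "
from h import *
tilt();to()"
```

```text
Traceback (most recent call last):
  File "h.py", line 27, in tilt
    g=-(R*T).as_matrix()[2];print('t',round(s['time'],2),'pos',s['ee_pos'].round(3),'tilt',np.degrees(np.arccos(-g[2])).round(1),'g tote',g.round(3),'dir',np.degrees(np.arctan2(g[1],g[0])).round(1),'q',s['q'].round(2),'w',s['width'].round(4))
                                                                                                                                                                                                                              ^^^^^^^^^^^^^^^^
AttributeError: 'float' object has no attribute 'round'
Traceback (most recent call last):
  File "h.py", line 27, in tilt
    g=-(R*T).as_matrix()[2];print('t',round(s['time'],2),'pos',s['ee_pos'].round(3),'tilt',np.degrees(np.arccos(-g[2])).round(1),'g tote',g.round(3),'dir',np.degrees(np.arctan2(g[1],g[0])).round(1),'q',s['q'].round(2),'w',s['width'].round(4))
                                                                                                                                                                                                                              ^^^^^^^^^^^^^^^^
AttributeError: 'float' object has no attribute 'round'
```

```bash
sed -i "s/s\['width'\].round(4)/round(s['width'],4)/" h.py; python3 -c "
from h import *
tilt();to()"
```

```text
t 19.78 pos [ 0.705 -0.262  0.781] tilt 25.1 g tote [-0.198 -0.375 -0.905] dir -117.9 q [ 0.28  0.63  1.01  0.1  -1.04  1.99 -0.87] w 0.0097
t 19.78 pos [ 0.7052 -0.2624  0.7807] h -71.49 zaxis [ 0.454 -0.066 -0.888] w 0.0097 F [-0.1  0.3 -4.5] q [ 0.282  0.632  1.013  0.101 -1.042  1.986 -0.865]
```

```bash
for i in 1 2 3 4; do python3 -m handwheel '[0.2,0.17,-0.4,-4]'>/dev/null; done; python3 -c "
from h import *
tilt()"; for i in 1 2 3 ; do python3 -m handwheel '[0.2,0.17,-0.4,0]'>/dev/null; done; python3 -c "
from h import *
tilt();to()"
```

```text
t 20.12 pos [ 0.656 -0.245  0.846] tilt 30.0 g tote [-0.366 -0.341 -0.866] dir -137.0 q [ 0.27  0.54  1.02  0.1  -1.04  1.99 -0.59] w 0.0099
t 20.37 pos [ 0.619 -0.219  0.894] tilt 33.9 g tote [-0.412 -0.377 -0.83 ] dir -137.5 q [ 0.24  0.47  1.05  0.1  -1.04  1.99 -0.61] w 0.0096
t 20.37 pos [ 0.6191 -0.2192  0.8937] h -59.27 zaxis [ 0.582 -0.11  -0.805] w 0.0096 F [ 0.7 -0.3 -4.8] q [ 0.24   0.472  1.048  0.101 -1.042  1.986 -0.615]
```

```bash
python3 -m handwheel '[0,0,0,4,0,0,0,4,0,0,0,4,0,0,0,4,0,0,0,4,0,0,0,4,0,0,0,4,0,0,0,4,0,0,0,4,0,0,0,4]'; python3 - <<'E'
from h import *
tilt()
a=cam('top')['color'];b=cam('wrist')['color'];c=cam('scene')['color']
cv2.imwrite('pics/f1.png',cv2.resize(np.hstack([a,b])[:,:,::-1],(800,300),interpolation=cv2.INTER_AREA))
cv2.imwrite('pics/f2.png',c[:,:,::-1]);cv2.imwrite('pics/f3.png',b[:,:,::-1])
E
```

```text
time: 21.2
ee_pos: [0.6207, -0.2203, 0.8919]
orientation: [0.142, 0.911, 0.27, 0.276]
wrist_force: [-1.6, 0.5, -5.2]
width: 0.0099
finger_force: 120.3
t 21.2 pos [ 0.621 -0.22   0.892] tilt 33.8 g tote [-0.382 -0.405 -0.831] dir -133.4 q [ 0.24  0.47  1.05  0.1  -1.04  1.99 -0.68] w 0.0099
```

View pics/f3.png

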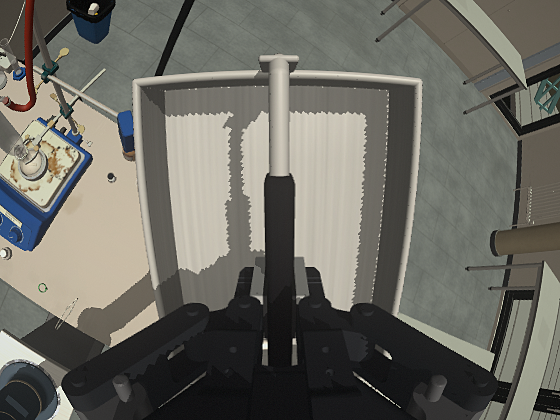

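View pics/f2.png

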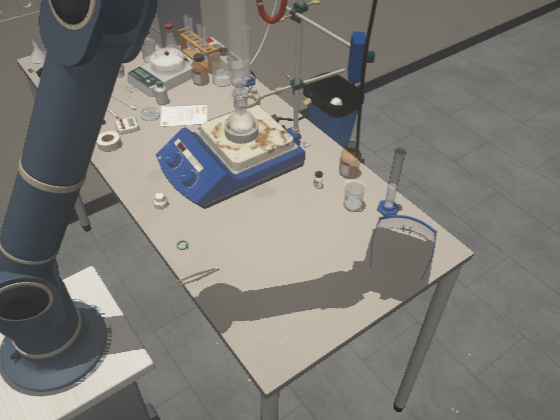

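The wrist view shows the upper part of the tote floor empty. The scene view shows the table things undisturbed, but the tote is out of frame, so I'll bring it down to where the cameras can see the corner.

```bash
python3 -c "
from h import *
to((.64,-.22,.55))"
```

```text
t 21.35 pos [ 0.6206 -0.2202  0.8921] h -63.09 zaxis [ 0.581 -0.11  -0.807] w 0.0094 F [-0.9  0.7 -4.8] q [ 0.241  0.475  1.046  0.101 -1.04   1.986 -0.683]
(0.64, -0.22, 0.55) -> [-0.1323 -0.1318  0.2872]
```

```bash
python3 -m handwheel '[-0.006,-0.006,0.014,0,-0.019,-0.019,0.041,0,-0.033,-0.033,0.072,0,-0.047,-0.047,0.103,0,-0.061,-0.061,0.133,0,-0.075,-0.075,0.164,0,-0.09,-0.09,0.195,0,-0.104,-0.104,0.226,0,-0.116,-0.116,0.253,0,-0.125,-0.125,0.272,0]'; python3 -m handwheel '[0,0,0,0,0,0,0,0,0,0,0,0,0,0,0,0]' >/dev/null; python3 - <<'E'
from h import *
tilt()
a=cam('top')['color'];c=cam('scene')['color']
cv2.imwrite('pics/g1.png',cv2.resize(np.hstack([a[120:400,200:480],c[20:300,200:480]])[:,:,::-1],(800,400),interpolation=cv2.INTER_CUBIC))
E
```

```text
time: 22.18
ee_pos: [0.6379, -0.2188, 0.5682]
orientation: [0.14, 0.911, 0.271, 0.277]
wrist_force: [0.5, -1.0, -3.8]
width: 0.0096
finger_force: 120.3
t 22.52 pos [ 0.641 -0.221  0.579] tilt 34.5 g tote [-0.39  -0.41  -0.824] dir -133.6 q [-0.87  0.04  1.25  1.49 -0.16  1.01 -0.59] w 0.0101
```

View pics/g1.png

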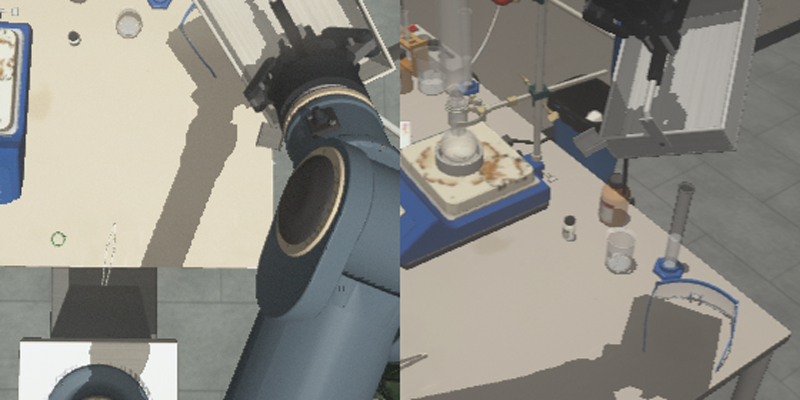

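The tote is held at about 34.5° towards the lip corner and the rest of the floor looks clear. The corner itself is hidden behind the walls and gripper. I'll let it settle, check stillness, then hand in.

```bash
python3 -m handwheel '[0,0,0,0,0,0,0,0,0,0,0,0,0,0,0,0,0,0,0,0,0,0,0,0,0,0,0,0,0,0,0,0,0,0,0,0,0,0,0,0]' ; python3 -c "
from h import *
tilt();print(abs(ctrl.read_state()['joint_velocities']).max());print(ctrl.job_done())"
```

```text
time: 23.45
ee_pos: [0.639, -0.2196, 0.5717]
orientation: [0.142, 0.911, 0.27, 0.276]
wrist_force: [0.6, -0.3, -4.6]
width: 0.01
finger_force: 120.6
t 23.45 pos [ 0.639 -0.22   0.572] tilt 33.8 g tote [-0.382 -0.405 -0.831] dir -133.4 q [-0.87  0.04  1.25  1.5  -0.16  1.01 -0.59] w 0.01
0.004319503955171314
the job is handed in; nothing more can be done
None
```

I handed the job in at about 23.5 s: the stray bar went into the tote on the table, and the arm now holds the tote still in the air, tilted about 34° (estimated from the tool pose) towards the lip corner; I saw no spill or moved bystanders, but the corner was hidden from the cameras, so I did not see all four bars gathered there.

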